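# Open the safety cap of the silver-cleaner jar

### The job

Open the amber jar, the one whose safety cap has orange tabs: squeeze the two orange tabs inward, and while they are squeezed turn the cap counterclockwise (seen from above) about 70 degrees and lift it straight off. Set the cap down upright in the middle of the round black rubber pad, lowering it until it stands there rather than dropping it, and let go. Leave the other jar, with the blue tabs, closed.

Things in the scene. Friction and masses are not known exactly. Their poses are not given: they have to be found in the camera images.
- amber_cap_mid (a point): White safety cap with two orange tabs, smooth slippery side, 55 mm across, 31 high, 130 g. Point on its axis at mid height of the tabs, 18 over its underside; z up. Tabs on its +y and -y sides: flat faces 20 wide, 19 high, 67 over both, 56 squeezed; springs 4-8 N each. Turns only with both tabs 5 mm in, only counterclockwise, to a stop at 95 deg. Lifts off from 50 deg on, tabs squeezed.
- amber_jar: Amber glass jar with a paper band, 51 mm in diameter, fixed in a square dark metal stand 84 x 84 x 14 mm that does not move. Origin at the centre of the stand's underside; z up. 103 mm high with its cap; the closed cap has the jar's x and y axes. The cap must rise 30 mm to clear the neck. Below the tabs the jar is slimmer than the squeezed tabs, so fingertips may reach 40 mm below them.
- pad_top (a point): Centre of the top of the round black rubber pad, 104 mm across and 6 mm thick, fixed on the table.
- green_cap_mid (a point): The same point of the other cap, on the green glass jar: same cap and stand, but with blue tabs. To be left closed.
There are look-alikes about, which are no part of the job. Leave any red or yellow look-alike of the part that bears amber_cap_mid alone.

How it is judged:
On the way, in this order (a step that is already met when the one before it is completed fails the run):
1. the amber jar's cap is turned at least 35 degrees while still down on its neck (angle between the x axis of amber_cap_mid and the x axis of amber_jar, either way round above 0.61 rad and z of amber_cap_mid in the frame of amber_jar below 0.096 m and horizontal distance between amber_cap_mid and amber_jar below 0.006 m), for 0.1 s.
2. the cap is lowered upright onto the pad with the gripper still at it, not dropped (horizontal distance between amber_cap_mid and pad_top below 0.025 m and z of amber_cap_mid in the frame of pad_top below 0.026 m and angle between amber_cap_mid's own z axis and vertical below 0.3 rad and distance between the grasp point and amber_cap_mid below 0.035 m), for 0.1 s.
At the end, for the whole second after the job is handed in: The orange-tabbed cap stands upright (within 7 degrees) on the black pad, its centre within 20 mm of the pad's centre; the blue-tabbed cap is still on its jar, within 10 mm of where it was (horizontal distance between amber_cap_mid and pad_top below 0.02 m and z of amber_cap_mid in the frame of pad_top between 0.013 and 0.023 m and angle between amber_cap_mid's own z axis and vertical below 0.12 rad and distance of green_cap_mid from where it was at the start of the episode below 0.01 m); the robot touches nothing.
It fails at once if the blue-tabbed cap is moved by more than 10 mm (distance of green_cap_mid from where it was at the start of the episode above 0.01 m).
It also fails if it takes over 40 s, if anything falls off the work surface, if the arm or the gripper's body presses on something with over 40 N, if the wrist force passes 120 N, or if a joint passes its speed limit or range.

### The arm

A 6-joint arm with a two-finger parallel gripper is mounted at the origin on a cart in front of the work surface, level with it; the furniture and walls round the work are solid. World frame = base frame: x ahead of the robot, y to its left, z up, the work surface at z = 0. Lengths are in m, angles in rad, forces in N, time in s.
With the tool pointing down it reaches from about 0.35 to 0.975 m from the base axis. Payload 7.1 kg.
Tool frame: the origin (TCP) lies on the centre line of the jaws, within the pads' length; the fingertips stand 14 mm ahead of it and the grasp point (between the pads) lies 5 mm behind it; z points along the fingers, y is the line along which they close (so a half turn about z gives the same grasp; the last joint's range is limited). The gripper opens to 88 mm and grips with 3 to 60 N. Pads are 20 mm wide; open, the fingers measure 115 mm over their backs; the gripper's body (75 mm by 178 mm) begins 61 mm behind the grasp point.
Start: joints at [1.23, 0.423, 1.63, -0, 1.089, -0.019], TCP at [0.198, 0.593, 0.237] pointing down, gripper open.
Joint ranges: [-3, 3], [-0.9, 2.11], [0.09, 2.58], [-1.31, 4.45], [0.11, 2.69], [-2.54, 2.54]. Speed limits (rad/s): [2.39, 2.39, 3.01, 3.14, 3.14, 3.14].

### API

Orientations are given as a 3x3 rotation matrix whose columns are the frame's x, y, z axes.
In Python, from plant import * gives the robot as it stands. The module is installed in compiled form; this text tells all that it offers.
- The arm moves only by the tool apply_moves, never from a script. Its argument "deltas" is text: rows parted by semicolons, each of 4 numbers parted by spaces: the shift along the tool's x, y, z as a fraction of full scale, then the turn about the tool's z as a fraction of full scale. A call has 1 to 8 rows; each row shifts and turns the commanded pose from where the row before left it, along the tool's axes as they then stand; what a row does not reach is not made up. Full scale, the value 1, is 30 mm for a shift and 90 degrees for a turn. A row lasts 1/8 s, in which the tool goes at most 62.5 mm and 10.7 degrees, less where a joint would pass 70% of its speed; a pose out of reach is approached as far as the arm can. A call with a number of a shift or a turn outside -1 to 1 is refused whole. A call with a gripper value outside its range is refused whole. "claw" is the closure, from -1 (fully open) to 1 (shut), set as the call begins (left out, the last holds). The fingers move at their own pace and stop on an object; "newtons" is the grip in N (left out, the last holds). Time passes only in rows, so rows that do not move let the fingers close. It gives the time, the measured TCP pose, the force, the opening and the grip force at its end, in the units of the state.
- get_obs(): the state, without advancing time (a new reading comes with each control period).
- get_image(name): name is "scene" or "top" or "wrist"; returns the picture (384x512x3 uint8, blue, green, red); there is no depth.
- camera_params(name): a dict with "vfov" (degrees; the focal length in pixels is half the picture's height over the tangent of half this angle, whatever the lens; pixels are square), "cx", "cy" (the principal point, pixels), "rvec" (rotation vector, rad) and "tvec" (3), from world to camera coordinates, as OpenCV has them; the wrist camera has in their place "mount" (4x4, takes a point from camera to tool coordinates, whose origin is the TCP and whose axes are the flange's). Camera axes: x right, y down, z forward; pixel columns grow to the right and rows downward; lengths in m; the calibration is good to about 2 mm. The wrist camera is an equidistant fisheye: a pixel r from the principal point sees the ray r / f radians off the axis. A picture is of the moment at which its call begins: read the wrist's pose just before it. camera_params takes no time and is no camera call.
- finish_job(): hands the job in; it is judged then, once.
The state is a dict: "clock": time; "q": joint angles; "dq": joint speeds; "effort": joint torques, N m; "ee_pos": TCP position; "tool_rot": TCP orientation; "wrist_force": force on the tool from outside, world axes, zero at the start; "ft_torque": the same for the moment, N m; "finger_gap": finger opening in m; "gripper_force": force on a finger pad.
Only numpy, scipy, OpenCV 4.12 (cv2) and the standard library are available. Lean on these libraries where they do the work, as an engineer would, in place of code of your own. Each camera call takes 0.05 s, during which the arm holds its last target. There are 200 camera calls.

## Working session

There is one attempt and no reset: what is moved stays moved. The work goes in short steps, Python scripts to look and compute and a tool call to move; the robot and the scene stay as the last step left them, time stands still between calls to the robot, and variables do not carry over. Pictures are saved under pics/ and viewed, at most 12 in all, crops included, and the job is handed in when it is done.

Besides the shell and the picture viewer there is one more tool, called by a JSON object that holds its "fn" and its "kwargs". apply_moves: Moves the arm, as the interface text tells. Shift numbers are shares of 30 mm and turn numbers shares of 90 degrees, none past 1 either way. Its arguments: {"type":"object","properties":{"deltas":{"type":"string"},"claw":{"type":"number"},"newtons":{"type":"number"}},"required":["deltas"]}

```bash
mkdir -p pics
cat > h.py <<'E'
from plant import *
import numpy as np, cv2
def ray(name,u,v,obs=None):
    c=camera_params(name); f=192/np.tan(np.radians(c["vfov"])/2)
    x,y=(u-c["cx"]),(v-c["cy"])
    if name=="wrist":
        r=np.hypot(x,y); t=r/f
        d=np.array([np.sin(t)*x/max(r,1e-9),np.sin(t)*y/max(r,1e-9),np.cos(t)])
        M=np.array(c["mount"]); o=obs or get_obs()
        R=np.array(o["tool_rot"]); p=np.array(o["ee_pos"])
        return p+R@M[:3,3], R@M[:3,:3]@d
    R=cv2.Rodrigues(np.array(c["rvec"],float))[0]; t=np.array(c["tvec"]).ravel()
    return -R.T@t, R.T@np.array([x/f,y/f,1])
def onz(name,u,v,z,obs=None):
    p,d=ray(name,u,v,obs); return p+d*(z-p[2])/d[2]
E
python3 - <<'E'
from h import *
a=get_image("scene");b=get_image("top")
cv2.imwrite("pics/s.png",a);cv2.imwrite("pics/t.png",b)
o=get_obs();print(o["clock"],o["tool_rot"],o["ee_pos"])
for n in("scene","top","wrist"):print(camera_params(n))
E
```

```text
0.1 [[-9.48653259e-01  3.16317540e-01 -4.56033431e-04]
 [ 3.16317867e-01  9.48652403e-01 -1.27478499e-03]
 [ 2.93803585e-05 -1.35358046e-03 -9.99999083e-01]] [0.19749501 0.59248429 0.23597994]
{'vfov': 47.19014858239151, 'cx': 259.94777248524883, 'cy': 186.772545149495, 'rvec': array([ 1.88083005, -0.82444687,  0.55622467]), 'tvec': array([-0.37569183,  0.25593058,  0.61505224])}
{'vfov': 49.235514690693314, 'cx': 248.61641705801534, 'cy': 195.24649138928393, 'rvec': array([ 2.17926026, -2.14949228,  0.10868243]), 'tvec': array([-0.01252489,  0.56041749,  0.88685481])}
{'vfov': 65.70646984690485, 'cx': 251.0667043618206, 'cy': 190.8153379688517, 'mount': array([[-1.67150738e-03, -9.66727136e-01, -2.55804320e-01,
         7.03535710e-02],
       [ 9.99998447e-01, -1.75862875e-03,  1.11840761e-04,
        -8.54095057e-04],
       [-5.57984330e-04, -2.55803736e-01,  9.66728575e-01,
        -1.48877134e-01],
       [ 0.00000000e+00,  0.00000000e+00,  0.00000000e+00,
         1.00000000e+00]])}
```

View pics/s.png

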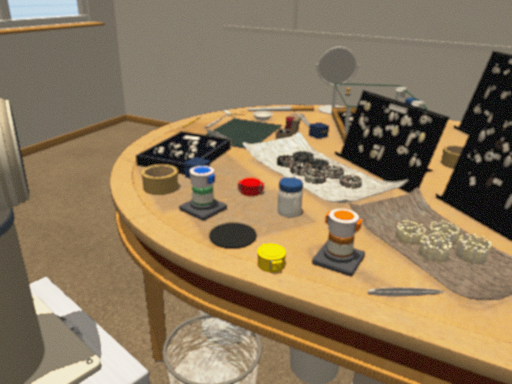

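View pics/t.png

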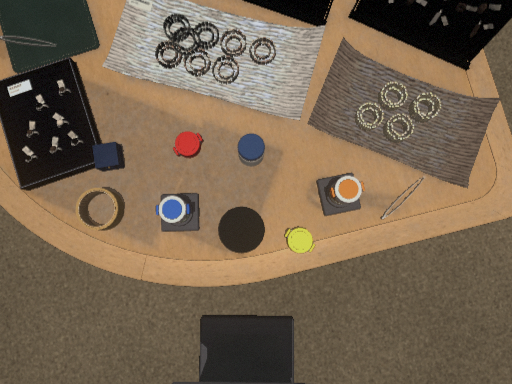

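Candidates (top view): orange cap on a stand (347,189), blue-tabbed cap on a stand (172,209), loose red (188,145), loose yellow (300,240), blue-lidded bottle (251,148). My choice is the orange one at (347,189). The black pad is at (242,230). I'll check the choice in a close crop.

Run:
```python
from h import *
a=cv2.imread("pics/s.png");b=cv2.imread("pics/t.png")
c=cv2.resize(b[160:225,305:380],None,fx=5.3,fy=5.3,interpolation=cv2.INTER_CUBIC)
d=cv2.resize(a[200:275,305:375],None,fx=5.3,fy=5.3,interpolation=cv2.INTER_CUBIC)
H=max(c.shape[0],d.shape[0]);P=lambda i:cv2.copyMakeBorder(i,0,H-i.shape[0],0,0,cv2.BORDER_CONSTANT)
cv2.imwrite("pics/c.png",np.hstack([P(c),P(d)]))
h=cv2.cvtColor(b,cv2.COLOR_BGR2HSV)
m=cv2.inRange(h,(5,170,170),(16,255,255));m[:, :310]=0;m[:,380:]=0;m[:160]=0;m[225:]=0
n,_,s,ce=cv2.connectedComponentsWithStats(m)
for i in range(1,n):
  if s[i,4]>4:print(s[i],ce[i],onz("top",*ce[i],0.103))
m=cv2.inRange(b,(0,0,0),(45,45,45));n,l,s,ce=cv2.connectedComponentsWithStats(m)
i=l[230,242];print("pad",s[i],onz("top",s[i][0]+s[i][2]/2-.5,s[i][1]+s[i][3]/2-.5,0.006),onz("top",*ce[i],.006))
print("green",onz("top",172,209,.103),"yellow",onz("top",300,240,.02))
m=cv2.inRange(b,(0,0,0),(85,75,75));n,l,s,ce=cv2.connectedComponentsWithStats(m)
i=l[206,327]
pts=np.argwhere(l==i)[:,::-1].astype(np.float32);r=cv2.minAreaRect(pts);print(s[i],r)
for q in cv2.boxPoints(r):print(onz("top",*q,.014))
```

```text
[340 180  18  18 261] [348.37931034 188.40613027] [ 0.56930173 -0.20583409  0.103     ]
[362 182   3   8  10] [362.7 185.8] [ 0.57497561 -0.23469201  0.103     ]
[331 188   4   9  16] [332.5625 191.75  ] [ 0.56209914 -0.17398794  0.103     ]
pad [     0      0    512    384 173283] [ 0.57171923 -0.02000944  0.006     ] [ 0.55575538 -0.02993546  0.006     ]
green [0.52293194 0.14801942 0.103     ] yellow [ 0.46477785 -0.11836584  0.02      ]
[     0      0    512    384 162798] ((255.5, 191.5), (383.0, 511.0), 90.0)
[1.01525145 0.58538774 0.014     ]
[ 1.02857478 -0.61050141  0.014     ]
[ 0.16989765 -0.56592132  0.014     ]
[0.1530161  0.51904211 0.014     ]
```

View pics/c.png

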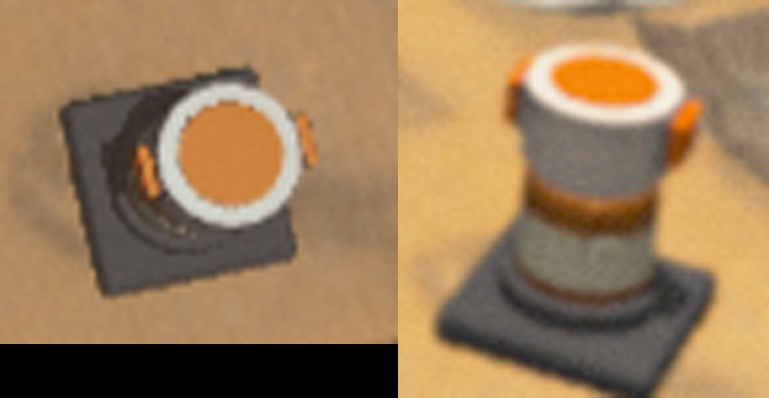

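The crop confirms a white cap with orange tabs on the amber jar, on its dark stand. The tabs sit at left and right in the top view, so the tab line is about 12° off world y. Next I'll travel above it.

{"fn": "apply_moves", "kwargs": {"deltas": "-0.9 -0.95 0 0;-0.9 -0.95 0 0;-0.9 -0.95 0 0;-0.9 -0.95 0 0;-0.9 -0.95 0 0;-0.9 -0.95 0 0;-0.9 -0.95 0 0;-0.9 -0.95 0 0", "claw": -1, "newtons": 30}}

```text
clock: 1.1
ee_pos: [0.3306, 0.307, 0.2365]
tool_rot: [[-0.949, 0.316, -0.0], [0.316, 0.949, -0.0], [0.0, -0.0, -1.0]]
wrist_force: [-0.2, 0.2, 0.0]
finger_gap: 0.0877
gripper_force: 0.0
```

{"fn": "apply_moves", "kwargs": {"deltas": "-0.9 -0.95 0 0;-0.9 -0.95 0 0;-0.9 -0.95 0 0;-0.9 -0.95 0 0;-0.9 -0.95 0 0;-0.9 -0.95 0 0;-0.9 -0.95 0 0;-0.9 -0.95 0 0"}}

```text
clock: 2.1
ee_pos: [0.4635, 0.0224, 0.2365]
tool_rot: [[-0.949, 0.316, -0.0], [0.316, 0.949, 0.0], [0.0, -0.0, -1.0]]
wrist_force: [-0.1, 0.4, 0.1]
finger_gap: 0.0881
gripper_force: 0.0
```

{"fn": "apply_moves", "kwargs": {"deltas": "-0.9 -0.95 0 0;-0.9 -0.95 0 0;-0.9 -0.95 0 0;-0.9 -0.95 0 0;-0.9 -0.95 0 0;-0.9 -0.95 0 0;0 0 0 0.117;0 0 0 0.117"}}

```text
clock: 3.1
ee_pos: [0.5626, -0.1903, 0.236]
tool_rot: [[-0.767, 0.641, -0.001], [0.641, 0.767, 0.0], [0.001, -0.0, -1.0]]
wrist_force: [0.1, 0.7, -0.5]
finger_gap: 0.0876
gripper_force: 0.0
```

{"fn": "apply_moves", "kwargs": {"deltas": "0 0 0 0.117;0 0 0 0.117;0 0 0 0.117;0 0 0 0.117;0 0 0 0.117;0 0 0 0.117;0 0 0 0.117;0 0 0 0.117"}}

```text
clock: 4.1
ee_pos: [0.5626, -0.1897, 0.2363]
tool_rot: [[0.56, 0.828, -0.001], [0.828, -0.56, 0.0], [-0.0, -0.001, -1.0]]
wrist_force: [0.3, -0.7, -0.2]
finger_gap: 0.0877
gripper_force: 0.0
```

{"fn": "apply_moves", "kwargs": {"deltas": "0 0 0 0.117;0 0 0 0.117;0 0 0 0.117;0 0 0 0.117;0 0 0 0;0 0 0 0"}}

```text
clock: 4.85
ee_pos: [0.5627, -0.1897, 0.2365]
tool_rot: [[0.969, 0.248, -0.0], [0.248, -0.969, 0.0], [-0.0, -0.0, -1.0]]
wrist_force: [-0.2, 0.4, 0.2]
finger_gap: 0.088
gripper_force: 0.0
```

Run:
```python
from h import *
o=get_obs();w=get_image("wrist");cv2.imwrite("pics/w.png",w)
R=o["tool_rot"];print(o["clock"],o["ee_pos"],o["q"],np.degrees(np.arctan2(R[1,1],R[0,1])),o["wrist_force"])
b=cv2.imread("pics/t.png");m=cv2.inRange(b,(0,0,0),(30,30,30))[200:260,205:280]
n,l,s,ce=cv2.connectedComponentsWithStats(m);i=l[30,37];print("pad",s[i],onz("top",ce[i][0]+205,ce[i][1]+200,.006))
```

```text
4.85 [ 0.5627132  -0.18970016  0.23646494] [-3.45196780e-01  3.78136324e-01  1.70072989e+00  9.30164774e-06
  1.06315929e+00  9.75151779e-01] -75.65066163841826 [-0.22010736  0.44163753  0.21376623]
pad [   0    0   75   60 4500] [0.48621807 0.00897791 0.006     ]
```

View pics/w.png

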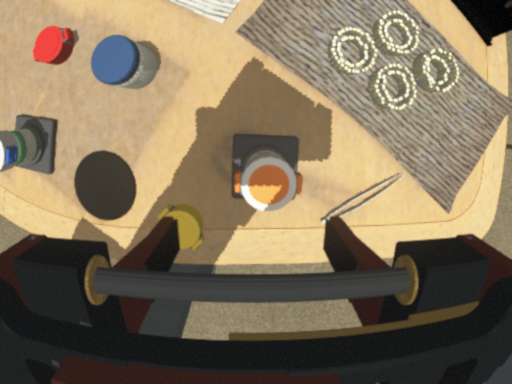

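The wrist view shows the amber cap at (268,183), with its tabs at (238,183) and (298,183). The pad is at (105,185).

Run:
```python
from h import *
o=get_obs();w=cv2.imread("pics/w.png");R=o["tool_rot"]
h=cv2.cvtColor(w,cv2.COLOR_BGR2HSV);m=cv2.inRange(h,(4,150,90),(18,255,255))
k=np.zeros_like(m);k[160:215,225:312]=m[160:215,225:312]
n,l,s,ce=cv2.connectedComponentsWithStats(k)
for i in range(1,n):
  if s[i,4]>8:
    c=(s[i,0]+s[i,2]/2-.5,s[i,1]+s[i,3]/2-.5)
    print(s[i],ce[i],onz("wrist",*c,.103,o),onz("wrist",*ce[i],.09,o))
b=cv2.imread("pics/t.png");print(b[230,242],w[185,105])
for img,name,(u,v) in((b,"top",(242,230)),(w,"wrist",(105,185))):
  g=img.max(2);m=(g<g[v,u]+22).astype(np.uint8);m2=np.zeros_like(m);m2[v-42:v+42,u-42:u+42]=m[v-42:v+42,u-42:u+42]
  n,l,s,ce=cv2.connectedComponentsWithStats(m2);i=l[v,u];print(name,s[i],onz(name,*ce[i],.006,o))
```

```text
[250 166  38  38 846] [270.54255319 181.22931442] [ 0.56732058 -0.20622911  0.103     ] [ 0.56830055 -0.20888959  0.09      ]
[234 171   6  22 111] [236.83783784 182.06306306] [ 0.56255824 -0.17519226  0.103     ] [ 0.55899738 -0.17576165  0.09      ]
[297 174   5  20  70] [299.02857143 183.52857143] [ 0.57575361 -0.23518527  0.103     ] [ 0.57326768 -0.23808134  0.09      ]
[34 42 49] [49 57 62]
top [ 219  207   46   46 1640] [0.48688559 0.01098053 0.006     ]
wrist [  75  151   60   68 3172] [0.48919385 0.00727715 0.006     ]
```

{"fn": "apply_moves", "kwargs": {"deltas": "0 0.58 0 0.02;0 0 0.5 0;0 0 0.8 0;0 0 0.8 0;0 0 0.8 0;0 0 0.4 0;0 0 0 0;0 0 0 0"}}

```text
clock: 5.9
ee_pos: [0.5676, -0.2069, 0.1383]
tool_rot: [[0.977, 0.214, 0.001], [0.214, -0.977, -0.0], [0.001, 0.001, -1.0]]
wrist_force: [0.8, 0.1, 0.6]
finger_gap: 0.088
gripper_force: 0.0
```

Run:
```python
from h import *
a=get_image("wrist");b=get_image("scene")
cv2.imwrite("pics/w2.png",np.hstack([a[100:350,100:450],cv2.resize(b[180:280,290:390],(250,250))]))
```

```text
(no output)
```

View pics/w2.png

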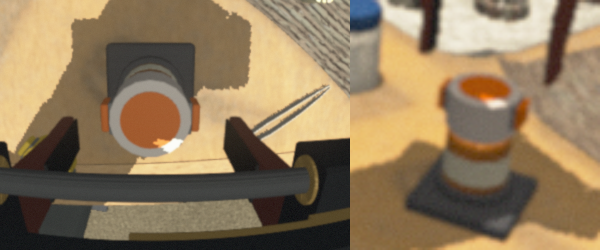

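The cap is at crop (151,118), centred between the fingers with its tabs along the closing line. Next: descend and squeeze.

{"fn": "apply_moves", "kwargs": {"deltas": "0 0 0.5 0;0 0 0.5 0;0 0 0.53 0;0 0 0 0;0 0 0 0"}}

```text
clock: 6.62
ee_pos: [0.5671, -0.2067, 0.0916]
tool_rot: [[0.977, 0.214, -0.0], [0.214, -0.977, 0.0], [-0.0, -0.0, -1.0]]
wrist_force: [-0.7, -0.1, -0.6]
finger_gap: 0.0878
gripper_force: 0.0
```

{"fn": "apply_moves", "kwargs": {"deltas": "0 0 0 0;0 0 0 0;0 0 0 0;0 0 0 0;0 0 0 0;0 0 0 0", "claw": 1, "newtons": 30}}

```text
clock: 7.38
ee_pos: [0.5674, -0.2067, 0.0922]
tool_rot: [[0.977, 0.214, 0.001], [0.214, -0.977, -0.0], [0.001, 0.0, -1.0]]
wrist_force: [-0.4, 0.4, 5.1]
finger_gap: 0.0604
gripper_force: 30.0
```

{"fn": "apply_moves", "kwargs": {"deltas": "0 0 0 0;0 0 0 0"}}

```text
clock: 7.62
ee_pos: [0.5673, -0.2067, 0.0922]
tool_rot: [[0.977, 0.214, 0.001], [0.214, -0.977, -0.0], [0.0, 0.0, -1.0]]
wrist_force: [-1.2, 0.4, 5.3]
finger_gap: 0.0606
gripper_force: 30.0
```

Run:
```python
from h import *
a=get_image("wrist");b=get_image("scene");o=get_obs();print(o["wrist_force"],o["ft_torque"],o["finger_gap"])
cv2.imwrite("pics/w3.png",np.hstack([cv2.resize(a[200:330,170:330],(492,400)),cv2.resize(b[190:270,305:367],(300,400))]))
```

```text
[-0.80331474  0.80885667  5.94895241] [0.10878893 0.30040709 0.02602323] 0.06065946139134341
```

View pics/w3.png

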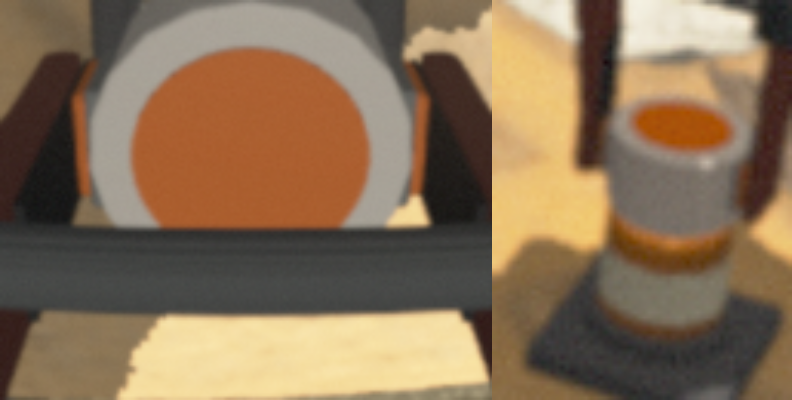

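{"fn": "apply_moves", "kwargs": {"deltas": "0 0 0 0;0 0 0 0", "newtons": 50}}

```text
clock: 7.98
ee_pos: [0.5673, -0.2067, 0.0922]
tool_rot: [[0.977, 0.214, 0.001], [0.214, -0.977, -0.0], [0.0, 0.0, -1.0]]
wrist_force: [-0.5, 1.2, 4.5]
finger_gap: 0.06
gripper_force: 50.0
```

{"fn": "apply_moves", "kwargs": {"deltas": "0 0 0 -0.04;0 0 0 -0.04;0 0 0 0"}}

```text
clock: 8.35
ee_pos: [0.5668, -0.2072, 0.0922]
tool_rot: [[0.942, 0.335, -0.0], [0.335, -0.942, -0.001], [-0.001, 0.0, -1.0]]
wrist_force: [-2.9, -2.1, 5.8]
finger_gap: 0.0603
gripper_force: 50.0
```

Run:
```python
from h import *
a=get_image("wrist");b=get_image("scene");t=get_image("top");o=get_obs();print(o["wrist_force"],o["ft_torque"],o["finger_gap"])
z=lambda i,y0,y1,x0,x1:cv2.resize(i[y0:y1,x0:x1],(390,300),interpolation=cv2.INTER_CUBIC)
cv2.imwrite("pics/w4.png",np.hstack([z(a,200,323,170,330),z(b,185,245,300,378)]))
```

```text
[-2.15781105 -2.64298305  7.20474924] [-0.38402562  0.72122414 -0.13527373] 0.06043863701347963
```

View pics/w4.png

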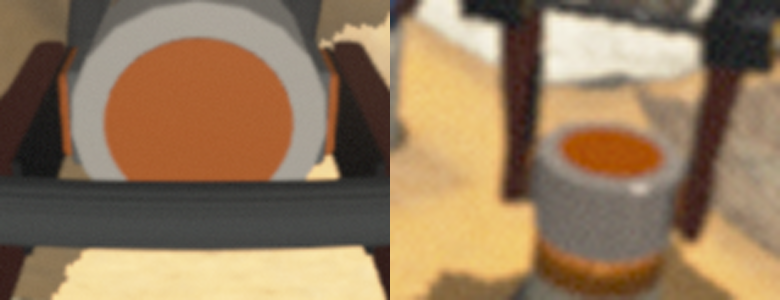

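The tabs stay aligned with the fingers after the test turn and the torque is low, so the cap seems to turn. Next I'll go on turning.

{"fn": "apply_moves", "kwargs": {"deltas": "0 0 0 -0.06;0 0 0 -0.06;0 0 0 -0.06;0 0 0 -0.06;0 0 0 -0.06;0 0 0 0"}}

```text
clock: 9.25
ee_pos: [0.5677, -0.2068, 0.0922]
tool_rot: [[0.688, 0.725, 0.001], [0.725, -0.688, -0.0], [0.0, 0.001, -1.0]]
wrist_force: [0.4, 0.2, 4.8]
finger_gap: 0.06
gripper_force: 50.0
```

Run:
```python
from h import *
a=get_image("wrist");b=get_image("scene");o=get_obs();print(o["wrist_force"],o["ft_torque"],o["finger_gap"])
z=lambda i,y0,y1,x0,x1:cv2.resize(i[y0:y1,x0:x1],(390,300),interpolation=cv2.INTER_CUBIC)
cv2.imwrite("pics/w5.png",np.hstack([z(a,180,303,170,330),z(b,185,245,300,378)]))
```

```text
[0.24467902 0.95813282 4.71632274] [0.01039236 0.02689219 0.12483683] 0.059935686405680005
```

View pics/w5.png

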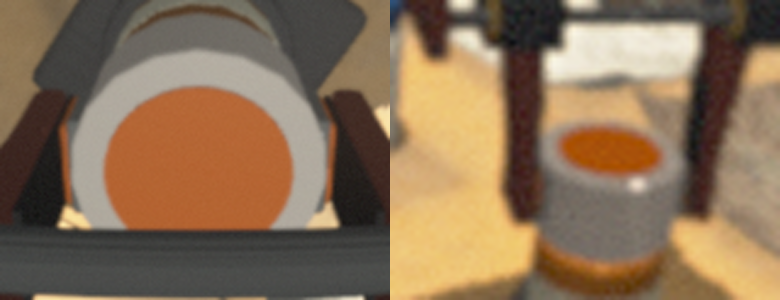

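The stand has rotated in the view while the tabs stay in the fingers, so the cap is turning. It's at 34° so far, and I'm going on to about 75°.

{"fn": "apply_moves", "kwargs": {"deltas": "0 0 0 -0.06;0 0 0 -0.06;0 0 0 -0.06;0 0 0 -0.06;0 0 0 -0.06;0 0 0 -0.06;0 0 0 -0.08;0 0 0 0"}}

```text
clock: 10.35
ee_pos: [0.5677, -0.2068, 0.0922]
tool_rot: [[0.068, 0.998, 0.001], [0.998, -0.068, -0.0], [-0.0, 0.001, -1.0]]
wrist_force: [0.6, 0.1, 5.6]
finger_gap: 0.06
gripper_force: 50.0
```

{"fn": "apply_moves", "kwargs": {"deltas": "0 0 0 0;0 0 -0.2 0;0 0 -0.3 0;0 0 -0.4 0;0 0 -0.5 0;0 0 -0.5 0;0 0 -0.5 0;0 0 0 0"}}

```text
clock: 11.35
ee_pos: [0.568, -0.207, 0.1655]
tool_rot: [[0.067, 0.998, 0.003], [0.998, -0.067, -0.001], [-0.001, 0.003, -1.0]]
wrist_force: [-0.1, -0.2, -2.1]
finger_gap: 0.0603
gripper_force: 50.0
```

Run:
```python
from h import *
a=get_image("wrist");b=get_image("scene");o=get_obs();print(o["wrist_force"],o["ft_torque"],o["finger_gap"],o["q"])
R=o["tool_rot"];print(R.T@(np.array([.488,.009,0])-np.array([*o["ee_pos"][:2],0])))
z=lambda i,y0,y1,x0,x1:cv2.resize(i[y0:y1,x0:x1],(390,300),interpolation=cv2.INTER_CUBIC)
cv2.imwrite("pics/w6.png",np.hstack([z(a,180,303,170,330),z(b,175,275,270,400)]))
```

```text
[ 8.66073631e-02  5.39640211e-04 -1.42040094e+00] [-0.0451635   0.07771405 -0.02455147] 0.060175108985549675 [-3.69128514e-01  4.81608738e-01  1.72974582e+00 -7.77994512e-06
  9.30150218e-01 -3.01805155e-01]
[ 2.09780331e-01 -9.32919062e-02 -1.43836625e-05]
```

View pics/w6.png

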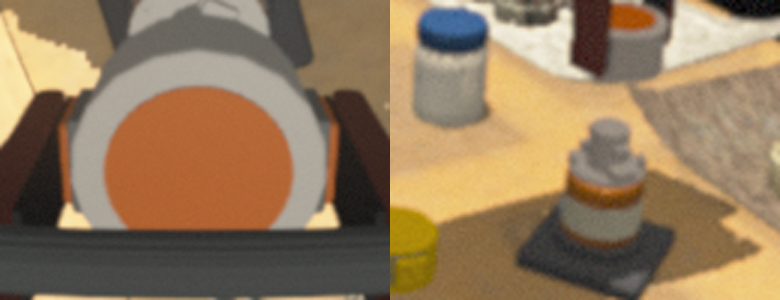

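The cap is off and held: the scene crop shows the bare neck, with the cap hanging in the fingers. Next stop is the pad.

{"fn": "apply_moves", "kwargs": {"deltas": "0.8 -0.35 0 0;0.9 -0.4 0 0;0.9 -0.4 0 0;0.9 -0.4 0 0;0.9 -0.4 0 0;0.9 -0.4 0 0;0.9 -0.4 0 0;0.8 -0.36 0 0"}}

```text
clock: 12.45
ee_pos: [0.4862, 0.011, 0.1631]
tool_rot: [[0.067, 0.998, -0.002], [0.998, -0.067, 0.0], [0.0, -0.002, -1.0]]
wrist_force: [0.9, -0.3, -2.0]
finger_gap: 0.0602
gripper_force: 50.0
```

{"fn": "apply_moves", "kwargs": {"deltas": "0 0 0.8 0;0 0 0.8 0;0 0 0.8 0;0 0 0.8 0;0 0 0.8 0;0 0 0 0;0 0 0 0"}}

```text
clock: 13.32
ee_pos: [0.4878, 0.0096, 0.0442]
tool_rot: [[0.067, 0.998, -0.0], [0.998, -0.067, 0.0], [0.0, -0.0, -1.0]]
wrist_force: [-0.1, 0.6, -1.7]
finger_gap: 0.0603
gripper_force: 50.0
```

Run:
```python
from h import *
b=get_image("scene");a=get_image("wrist");o=get_obs();print(o["wrist_force"],o["ee_pos"])
z=lambda i,y0,y1,x0,x1:cv2.resize(i[y0:y1,x0:x1],(390,300),interpolation=cv2.INTER_CUBIC)
cv2.imwrite("pics/w7.png",np.hstack([z(a,100,350,100,425),z(b,175,275,170,300)]))
```

```text
[-0.23258718 -0.35569591 -1.25968333] [0.48852325 0.00940853 0.04466706]
```

View pics/w7.png

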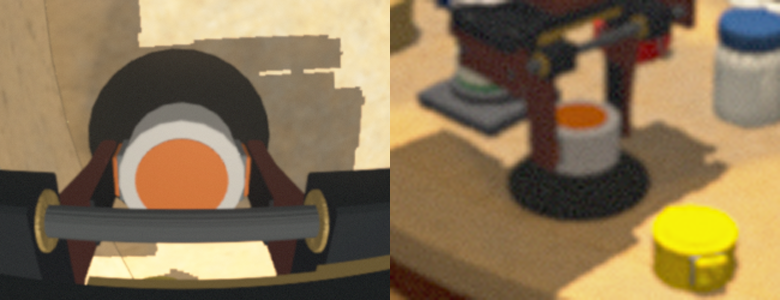

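The cap is centred over the pad and upright. Next I'll lower it gently until there is contact force.

{"fn": "apply_moves", "kwargs": {"deltas": "0 0 0.2 0;0 0 0.2 0;0 0 0.1 0;0 0 0.05 0;0 0 0 0"}}

```text
clock: 14.05
ee_pos: [0.4881, 0.0091, 0.0271]
tool_rot: [[0.067, 0.998, -0.0], [0.998, -0.067, 0.0], [-0.0, -0.0, -1.0]]
wrist_force: [-0.5, 0.3, -2.4]
finger_gap: 0.0606
gripper_force: 50.0
```

{"fn": "apply_moves", "kwargs": {"deltas": "0 0 0.03 0;0 0 0.02 0;0 0 0 0;0 0 0 0"}}

```text
clock: 14.55
ee_pos: [0.4883, 0.0091, 0.0262]
tool_rot: [[0.067, 0.998, 0.0], [0.998, -0.067, -0.0], [0.0, 0.0, -1.0]]
wrist_force: [-2.5, 0.5, 6.6]
finger_gap: 0.0602
gripper_force: 50.0
```

{"fn": "apply_moves", "kwargs": {"deltas": "0 0 0 0;0 0 0 0;0 0 0 0;0 0 0 0;0 0 0 0;0 0 0 0;0 0 0 0", "claw": -1, "newtons": 10}}

```text
clock: 15.42
ee_pos: [0.4881, 0.0092, 0.0258]
tool_rot: [[0.067, 0.998, 0.0], [0.998, -0.067, -0.0], [-0.0, 0.0, -1.0]]
wrist_force: [0.0, 0.1, -0.1]
finger_gap: 0.0881
gripper_force: 0.0
```

{"fn": "apply_moves", "kwargs": {"deltas": "0 0 -0.3 0;0 0 -0.5 0;0 0 -0.8 0;0 0 -0.8 0;0 0 -0.8 0;0 0 -0.8 0;0 0 0 0;0 0 0 0"}}

```text
clock: 16.42
ee_pos: [0.4879, 0.0092, 0.1458]
tool_rot: [[0.067, 0.998, 0.0], [0.998, -0.067, -0.0], [-0.0, 0.0, -1.0]]
wrist_force: [0.5, -1.2, 0.2]
finger_gap: 0.088
gripper_force: 0.0
```

Run:
```python
from h import *
b=get_image("scene");a=get_image("wrist");o=get_obs();print(o["wrist_force"],o["ee_pos"],o["clock"])
z=lambda i,y0,y1,x0,x1:cv2.resize(i[y0:y1,x0:x1],(390,300),interpolation=cv2.INTER_CUBIC)
cv2.imwrite("pics/w8.png",np.hstack([z(a,100,350,100,425),z(b,150,275,150,312)]))
h=cv2.cvtColor(a,cv2.COLOR_BGR2HSV);m=cv2.inRange(h,(4,130,90),(18,255,255));m[260:]=0
n,l,s,ce=cv2.connectedComponentsWithStats(m)
for i in range(1,n):
  if s[i,4]>100:print(s[i],onz("wrist",s[i,0]+s[i,2]/2-.5,s[i,1]+s[i,3]/2-.5,.037,o))
```

```text
[-0.33275653 -0.55120532 -0.3048512 ] [0.48752258 0.00915052 0.1451238 ] 16.525
[ 231  171   43   42 1431] [0.48729759 0.00969167 0.037     ]
[215 177   7  25 143] [0.45705532 0.01409647 0.037     ]
[283 177   7  25 140] [0.51787052 0.0099081  0.037     ]
```

View pics/w8.png

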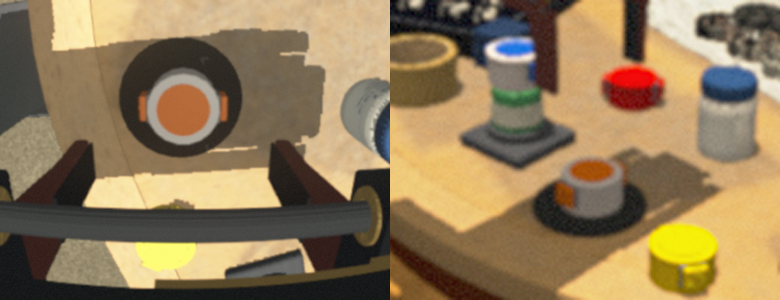

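The cap stands upright in the middle of the pad, at crop (183,105), and the blue-tabbed jar is still closed. Now to hand in the job.

```bash
python3 -c "
from plant import *
print(finish_job())"
```

```text
the job is handed in; nothing more can be done
None
```

The orange-tabbed cap is off the amber jar and stands upright at the centre of the black pad, measured about 1 mm off; the blue-tabbed jar was never touched, and the job was handed in at about 16.5 s (no verdict came back).

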